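Size an airer rung in the hole gauge and sort it

ROBOT

A 7-joint arm with a two-finger parallel gripper is mounted at the origin on the work surface. World frame = base frame: x ahead of the robot, y to its left, z up, the work surface at z = 0. Lengths are in m, angles in rad, forces in N, time in s.
With the tool pointing down it reaches from about 0.4 to 0.875 m from the base axis. Payload 19.3 kg.
Tool frame: the origin (TCP) lies at the very end of the fingers, on their centre line; the grasp point (between the pads) lies 19 mm behind it; z points along the fingers, y is the line along which they close (so a half turn about z gives the same grasp; the last joint's range is limited). The gripper opens to 85 mm and grips with 20 to 120 N. Pads are 22 mm wide; open, the fingers measure 114 mm over their backs; the gripper's body (76 mm by 85 mm) begins 54 mm behind the grasp point. The pads swing forward as they close: fully open they stand 13 mm farther back than shut.
Start: joints at [-1.372, 0.521, -0.036, 1.599, 0.021, 1.021, -0.113], TCP at [0.166, 0.603, 0.231] pointing down, gripper open.
Joint ranges: [-2.91, 2.91], [-0.3, 2.13], [-1.5, 1.42], [0.17, 2.43], [-1.26, 4.41], [0.16, 1.93], [-2.52, 2.52]. Speed limits (rad/s): [1.89, 1.89, 2.39, 2.39, 3.01, 3.01, 3.01].

INTERFACE

Orientations are given as [roll, pitch, yaw] about the fixed x, y, z axes, in that order (R = Rz(yaw) Ry(pitch) Rx(roll)).
In Python, from workcell import bot gives the robot as it stands.
- The arm moves only by the tool servo_tool, never from a script. Its argument "plan" is a list of rows, each a list of 7 numbers: the finger opening in cm, from 0 to 8.54, then the shift along the tool's x, y, z in cm, then the turn, a rotation vector about the tool's x, y, z in degrees. In form: [[fingers, x, y, z, wx, wy, wz], ...]. A call has 1 to 10 rows; each row is the pose to reach, as a shift and turn from the pose commanded when the call began, along the tool's axes at that moment; what a row does not reach only later rows make up. A row lasts 1/10 s, in which the tool goes at most 50 mm and 8.59 degrees, less where a joint would pass 70% of its speed; a pose out of reach is approached as far as the arm can. A call with a gripper value outside its range is refused whole. The fingers move at their own pace and stop on an object; "force" is the grip in N (left out, the last holds). Time passes only in rows, so rows that repeat a pose let the fingers close. It gives the time, the measured TCP pose, the force, the opening and the grip force at its end, in the units of the state.
- bot.observe(): the state, without advancing time (a new reading comes with each control period).
- bot.grab_frame(name): name is "scene" or "side" or "wrist"; returns a dict with "frame" (384x512x3 uint8, blue, green, red), "mtx" (3x3 intrinsics, pixels), "R" (3x3) and "t" (3): a world point X has camera coordinates R X + t; the wrist camera has in their place "T_tool_cam" (4x4, takes a point from camera to tool coordinates, whose origin is the TCP and whose axes are the flange's). Camera axes: x right, y down, z forward; pixel columns grow to the right and rows downward; lengths in m; the calibration is good to about 2 mm. A picture is of the moment at which its call begins: read the wrist's pose just before it. There is no depth.
- bot.job_done(): hands the job in; it is judged then, once.
The state is a dict: "clock": time; "qpos": joint angles; "qd": joint speeds; "joint_efforts": joint torques, N m; "position": TCP position; "tool_rot": TCP orientation; "force": force on the tool from outside, world axes, zero at the start; "moment": the same for the moment, N m; "grip_width": finger opening in m; "finger_force": force on a finger pad.
Only numpy, scipy, OpenCV 4.12 (cv2) and the standard library are available. Lean on these libraries where they do the work, as an engineer would, in place of code of your own. Each camera call takes 0.05 s, during which the arm holds its last target. There are 200 camera calls.

TASK

Size the wooden airer rung that lies in the green cradle by stepping it down the upright hole gauge: from the robot's side push one end well through the large hole (blue ring) and draw it back, do the same in the middle hole (yellow ring), then try it squarely in the small hole (red ring), pushing gently and without ramming. If the small hole lets it pass, draw it back and lay the rung flat in the red tray; if it is refused, lay it flat in the yellow tray. Do not drop it, and leave the rung in the black cradle, the brush, the jar and the dipper alone.

Things in the scene. Friction and masses are not known exactly. Their poses are not given: they have to be found in the camera images.
- gauge: Fixed hole gauge: an upright aluminium plate 12 mm thick, 200 mm wide, from 17 to 107 mm above the table, on a dark wooden foot 100 x 210 x 16 mm. Origin under the centre of the foot, at table height; x is the plate's normal and points away from the robot (push along +x), y along the plate, z up. The plate's faces are at x = -6 and +6 mm.
- hole_large (a point): Centre of the 40 mm through hole with the blue ring (axis = gauge x), mid-thickness of the plate, at gauge y = +60 mm, 62 mm above the table.
- hole_middle (a point): Centre of the 34 mm through hole with the yellow ring, mid-thickness, at gauge y = 0, 62 mm above the table.
- hole_small (a point): Centre of the 26 mm through hole with the red ring, mid-thickness, at gauge y = -60 mm, 62 mm above the table.
- rack: Fixed wooden board 140 x 170 x 10 mm with two cradles, each a pair of 12 mm thick V blocks at x = -55 and +55 mm (free space between them), green at y = -50 mm and black at y = +50 mm. V tops at 44 mm, V bottoms at 20 mm above the table. Origin under its centre; a rung lies along its x.
- cradle_green (a point): Centre of the green cradle, 36 mm above the table: the rung to be sized lies here.
- cradle_black (a point): Centre of the black cradle, 36 mm above the table: the rung to be left alone lies here.
- rung_a: Plain round wooden rung, 30 mm diameter, 160 mm long, about 80 g (varies). Origin at its middle on its axis, x along it; both ends alike. It may lie in either cradle (axis 41 mm above the table there). Too thick for the small hole.
- rung_b: Plain round wooden rung, 22 mm diameter, 160 mm long, about 45 g (varies). Origin at its middle on its axis, x along it; both ends alike. It may lie in either cradle (axis 36 mm above the table there). Passes all holes.
- rung_a_end1 (a point): Centre of the +x end face of rung_a, at x = +80 mm on its axis.
- rung_a_end2 (a point): Centre of the -x end face of rung_a, at x = -80 mm on its axis.
- rung_b_end1 (a point): Centre of the +x end face of rung_b, at x = +80 mm on its axis.
- rung_b_end2 (a point): Centre of the -x end face of rung_b, at x = -80 mm on its axis.
- tray_yellow: Fixed yellow plastic tray, 210 (x) x 115 (y) x 28 mm high, walls and floor 5 mm thick, open on top. Origin under its centre. For a rung refused by the small hole. The two trays may change places.
- tray_red: Fixed red plastic tray of the same sizes. Origin under its centre. For a rung that passes the small hole.
- scrub_brush: Loose green scrub brush lying on its bristles, 55 x 150 x 40 mm, long along its y. Origin under its centre. Bystander.
- jar: Glass jar with a metal cap, 72 mm across, 115 mm high, loose. Origin under its centre. Bystander.
- dipper: Pink round dipper, 116 mm across, 75 mm high, loose, its handle reaching 183 mm out along its -y. Origin under its centre. Bystander.
Not all that is in view belongs to the job. Of the things that look like the rack, take the one that is farthest from the robot's base at the start.

How it is judged:
By the outcome, as a careful person would: the job done as asked, in the order asked, and still so for the second after the job is handed in, with the robot touching nothing.
It also fails if it takes over 58 s, if anything falls off the work surface, if the arm or the gripper's body presses on something with over 40 N, if the wrist force passes 120 N, or if a joint passes its speed limit or range.

## Working session

There is one attempt and no reset: what is moved stays moved. The work goes in short steps, Python scripts to look and compute and a tool call to move; the robot and the scene stay as the last step left them, time stands still between calls to the robot, and variables do not carry over. Pictures are saved under pics/ and viewed, at most 10 in all, crops included, and the job is handed in when it is done.

Besides the shell and the picture viewer there is one more tool, called by a JSON object that holds its "fn" and its "kwargs". servo_tool: Moves the arm, as the interface text tells. Its arguments: {"type":"object","properties":{"plan":{"type":"array","items":{"type":"array","items":{"type":"number"}}},"force":{"type":"number"}},"required":["plan"]}

```bash
mkdir -p pics
cat > h.py <<'E'
import numpy as np, cv2, pickle
from workcell import bot
def ray(f,uv):
    d=np.linalg.inv(f["mtx"])@np.array([uv[0],uv[1],1.]); R=np.array(f["R"]);t=np.array(f["t"])
    return -R.T@t, R.T@d
def onz(f,uv,z):
    o,d=ray(f,uv); return o+d*(z-o[2])/d[2]
def tri(f1,a,f2,b):
    o1,d1=ray(f1,a);o2,d2=ray(f2,b)
    s=np.linalg.lstsq(np.c_[d1,-d2],o2-o1,rcond=None)[0]
    p,q=o1+d1*s[0],o2+d2*s[1]; return (p+q)/2,np.linalg.norm(p-q)
def proj(f,X):
    c=np.array(f["R"])@np.array(X)+np.array(f["t"]); p=f["mtx"]@c; return p[:2]/p[2]
E
python3 - <<'E'
from h import *
fs={n:bot.grab_frame(n) for n in("scene","side")}
pickle.dump(fs,open("fs.pkl","wb"))
for n in fs: cv2.imwrite(f"pics/{n}0.png",cv2.resize(fs[n]["frame"],(800,600),interpolation=cv2.INTER_CUBIC)); print(n,ray(fs[n],(256,192)))
print(bot.observe())
E
```

```text
scene (array([ 1.17230906, -0.21943671,  0.67232629]), array([-0.70406311,  0.24049961, -0.66820922]))
side (array([0.27839363, 0.67572478, 0.68429811]), array([ 0.24756794, -0.718662  , -0.65008899]))
{'clock': 0.1, 'qpos': array([-1.37222974,  0.52193387, -0.03630423,  1.59994396,  0.02121039,
        1.02108189, -0.11283108]), 'qd': array([ 0.00083308, -0.00217239, -0.00060458, -0.00277587, -0.00076119,
        0.00040704,  0.0002707 ]), 'joint_efforts': array([ 3.82337370e-03, -9.28470683e+01,  1.98453382e+00, -3.70536554e+01,
        1.82324101e-02,  5.14083556e-03,  5.60415253e-05]), 'position': array([0.16593425, 0.60226738, 0.23079886]), 'tool_rot': array([-3.14061468e+00,  8.81995759e-05,  2.87276924e+00]), 'force': array([-0.68979918, -0.05135625,  0.06353205]), 'moment': array([ 0.01981   , -0.02762813, -0.02852357]), 'finger_force': 0.0, 'grip_width': 0.08527300795897684}
```

View pics/scene0.png

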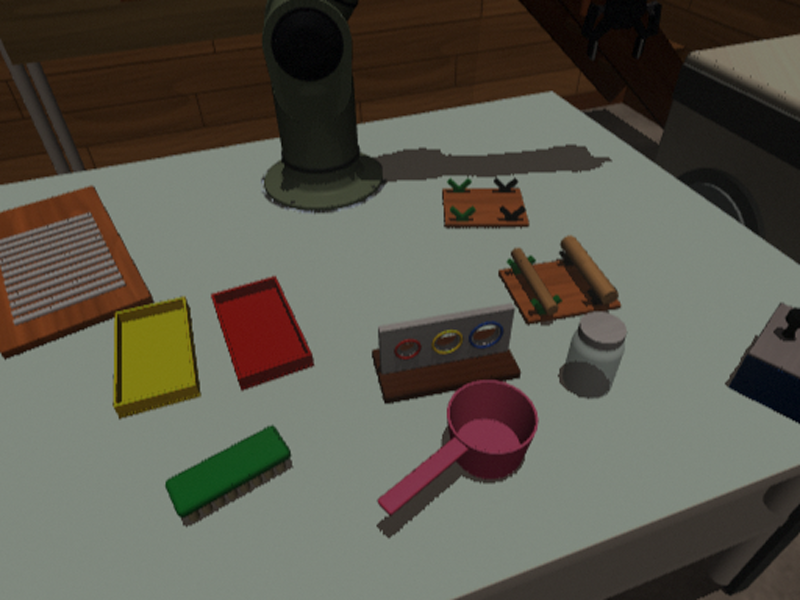

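View pics/side0.png

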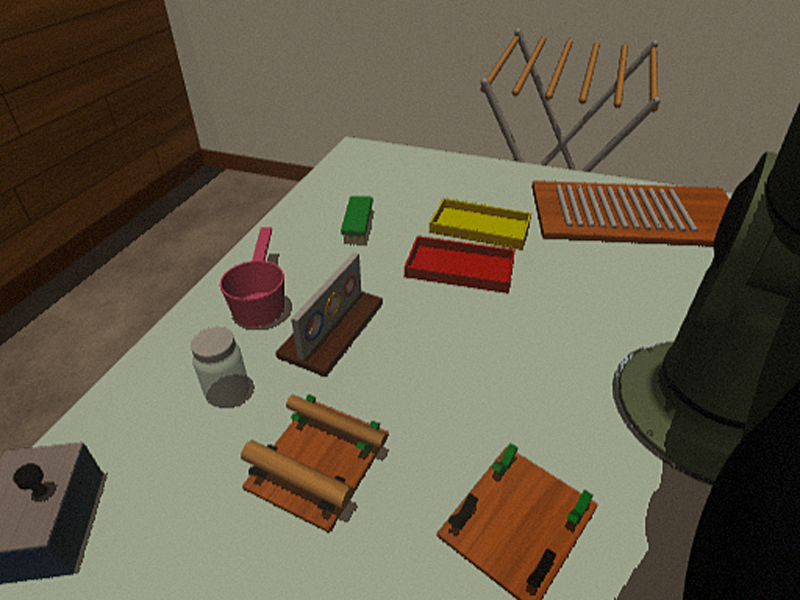

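The scene view shows two look-alike racks. The empty one is at scene (485,205), near the base. The one with rungs is at scene (560,285) and is farther away, so it's my choice. Its green cradle holds the thin-looking rung at scene (533,282), side (335,420). The black cradle's thick rung is at scene (588,268), side (297,472) and stays put. The dipper is right behind the gauge.

Run:
```python
from h import *
fs=pickle.load(open("fs.pkl","rb"))
a=fs["scene"]["frame"][150:210,310:405]; b=fs["side"]["frame"][245:345,145:260]
a=cv2.resize(a,None,fx=6,fy=6,interpolation=cv2.INTER_CUBIC)[:, :400+170]
b=cv2.resize(b,None,fx=6,fy=6,interpolation=cv2.INTER_CUBIC)
print(a.shape,b.shape)
c=np.zeros((600,800,3),np.uint8)
a2=cv2.resize(a,None,fx=.7,fy=.7); b2=cv2.resize(b,None,fx=.57,fy=.57)
c[:a2.shape[0],:a2.shape[1]]=a2; c[258:258+342,:b2.shape[1]]=b2
print(a2.shape,b2.shape)
cv2.imwrite("pics/crop1.png",c)
# colours
for n in fs:
    hsv=cv2.cvtColor(fs[n]["frame"],cv2.COLOR_BGR2HSV)
    for nm,lo,hi in(("blue",(105,90,40),(125,255,255)),("yellow",(22,120,60),(33,255,255)),("red",(0,150,60),(4,255,255)),("redw",(174,150,60),(180,255,255)),("pink",(160,80,60),(174,255,255)),("green",(45,90,30),(80,255,255))):
        k,l,s,ce=cv2.connectedComponentsWithStats(cv2.inRange(hsv,lo,hi))
        print(n,nm,[(s[i].tolist(),ce[i].round(1).tolist()) for i in range(1,k) if s[i,4]>15])
```

```text
(360, 570, 3) (600, 690, 3)
(252, 399, 3) (342, 393, 3)
scene blue [([300, 205, 22, 18, 89], [310.3, 214.1])]
scene yellow [([73, 190, 55, 77, 3164], [98.5, 228.3]), ([277, 211, 19, 8, 38], [285.8, 213.3]), ([276, 217, 20, 10, 39], [285.6, 222.8])]
scene red [([136, 177, 63, 66, 2304], [165.5, 211.5]), ([253, 217, 16, 7, 27], [259.7, 218.9]), ([255, 225, 13, 5, 23], [260.9, 227.6])]
scene redw [([288, 245, 47, 31, 840], [310.1, 257.9])]
scene pink [([242, 243, 102, 86, 2535], [298.9, 278.9])]
scene green [([287, 115, 14, 8, 59], [293.3, 118.5]), ([288, 132, 16, 9, 67], [295.4, 136.4]), ([325, 166, 8, 9, 38], [328.6, 170.3]), ([354, 189, 5, 5, 16], [355.9, 191.0]), ([340, 191, 9, 10, 43], [344.0, 195.6]), ([106, 273, 80, 58, 1994], [144.5, 300.9])]
side blue [([195, 199, 8, 19, 22], [197.3, 207.5]), ([200, 201, 7, 16, 19], [204.1, 209.3])]
side yellow [([275, 127, 65, 33, 1130], [308.2, 142.3])]
side red [([259, 151, 70, 33, 1235], [294.5, 168.3])]
side redw [([141, 146, 41, 47, 539], [165.3, 173.1])]
side pink [([162, 146, 12, 22, 90], [167.3, 155.8]), ([158, 187, 9, 5, 20], [162.4, 189.1])]
side green [([218, 125, 20, 26, 374], [228.1, 137.7]), ([196, 253, 5, 5, 20], [198.2, 254.8]), ([186, 264, 11, 8, 47], [191.1, 267.3]), ([237, 270, 6, 5, 24], [239.4, 271.8]), ([228, 282, 10, 8, 43], [232.5, 285.2]), ([315, 284, 16, 20, 138], [323.1, 294.0]), ([363, 314, 16, 22, 151], [370.7, 324.7])]
```

View pics/crop1.png

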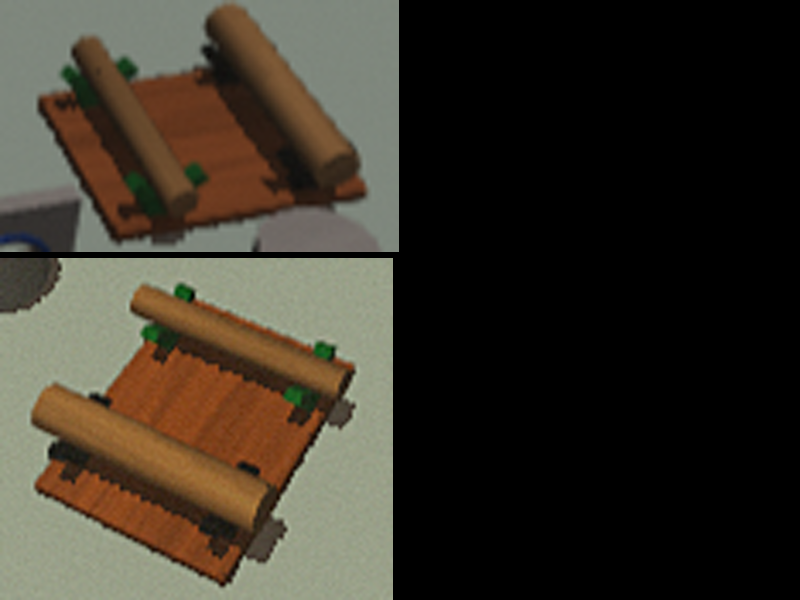

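The crop confirms it: the thin rung is in the green cradle, with ends at crop (86,43)/(183,201) in the scene view and (343,379)/(139,298) in the side view. The thick rung is in the black cradle.

Run:
```python
from h import *
np.set_printoptions(precision=4,suppress=True)
fs=pickle.load(open("fs.pkl","rb"));S,D=fs["scene"],fs["side"]
sc=lambda u,v:(310+u/4.2,150+v/4.2); sd=lambda u,v:(145+u/3.42,245+(v-258)/3.42)
e1=tri(S,sc(183,201),D,sd(139,298));e2=tri(S,sc(86,43),D,sd(343,379))
print("e1",e1,"e2",e2); d=e1[0]-e2[0]; print("len",np.linalg.norm(d),"yaw",np.degrees(np.arctan2(d[1],d[0])),"mid",(e1[0]+e2[0])/2)
for n,p in(("b",(310.8,213.8)),("y",(286,218.6)),("r",(260.8,223.2))): print(n,onz(S,p,.062))
print("b side",onz(D,(200.5,208.5),.062))
for n in("scene","side"):
  hsv=cv2.cvtColor(fs[n]["frame"],cv2.COLOR_BGR2HSV)
  for nm,lo,hi in(("yellow",(22,120,60),(33,255,255)),("red",(0,150,60),(4,255,255))):
    m=cv2.inRange(hsv,lo,hi); c=max(cv2.findContours(m,0,2)[0],key=cv2.contourArea)
    q=cv2.approxPolyDP(cv2.convexHull(c),4,True)[:,0]
    print(n,nm,[(p.tolist(),onz(fs[n],p,.028)[:2].round(3).tolist()) for p in q])
# gauge foot / dipper estimate
print("dipper rim", [onz(S,p,.075)[:2] for p in((287,258),(343,258),(315,244),(315,285))])
print("jar cap",onz(S,(385,212),.115),"plate top corners",onz(S,(243,208),.107),onz(S,(328,196),.107))
```

```text
e1 (array([0.6065, 0.2343, 0.0335]), np.float64(0.0020168406726512886)) e2 (array([0.4495, 0.2521, 0.0376]), np.float64(0.0024646956600660854))
len 0.1580279090552218 yaw -6.471443415838106 mid [0.528  0.2432 0.0356]
b [0.6454 0.094  0.062 ]
y [0.6396 0.034  0.062 ]
r [ 0.633  -0.0252  0.062 ]
b side [0.6301 0.0982 0.062 ]
scene yellow [([118, 190], [0.356, -0.33]), ([127, 253], [0.584, -0.326]), ([76, 266], [0.582, -0.434]), ([74, 199], [0.352, -0.441])]
scene red [([174, 177], [0.355, -0.179]), ([198, 227], [0.562, -0.159]), ([152, 242], [0.571, -0.269]), ([136, 188], [0.365, -0.284])]
side yellow [([275, 141], [0.556, -0.331]), ([283, 127], [0.556, -0.433]), ([339, 136], [0.351, -0.437]), ([332, 159], [0.35, -0.287]), ([278, 148], [0.533, -0.292])]
side red [([328, 160], [0.361, -0.277]), ([325, 182], [0.349, -0.162]), ([286, 181], [0.46, -0.128]), ([259, 172], [0.551, -0.143]), ([269, 151], [0.557, -0.264])]
dipper rim [array([ 0.7533, -0.0129]), array([0.7923, 0.0929]), array([0.7399, 0.0565]), array([0.8302, 0.0116])]
jar cap [0.7411 0.216  0.115 ] plate top corners [ 0.6162 -0.0604  0.107 ] [0.6467 0.1321 0.107 ]
```

```bash
cat >> h.py <<'E'
from scipy.spatial.transform import Rotation as Ro
def pose():
    s=bot.observe(); return np.array(s["position"]),Ro.from_euler("xyz",s["tool_rot"]),s
def go(p,yaw,pose0=None):  # shift(cm), turn(deg) in tool axes, tool down
    P,R,_=pose(); T=Ro.from_euler("xyz",[np.pi,0,np.radians(yaw)])
    return (R.inv().apply(np.array(p)-P)*100).round(2), np.degrees((R.inv()*T).as_rotvec()).round(2)
def wrist():
    P,R,_=pose(); f=bot.grab_frame("wrist"); T=np.array(f["T_tool_cam"])
    Rc=R.as_matrix()@T[:3,:3]; c=P+R.as_matrix()@T[:3,3]
    f["R"]=Rc.T; f["t"]=-Rc.T@c; return f
E
python3 -c "
from h import *
print(go((.528,.243,.2),173.5))"
```

```text
(array([-44.45, -25.02,   3.11]), array([-0.06,  0.  , -8.9 ]))
```

{"fn": "servo_tool", "kwargs": {"plan": [[5,-44.4,-25,3.1,0,0,-8.9],[5,-44.4,-25,3.1,0,0,-8.9],[5,-44.4,-25,3.1,0,0,-8.9],[5,-44.4,-25,3.1,0,0,-8.9],[5,-44.4,-25,3.1,0,0,-8.9],[5,-44.4,-25,3.1,0,0,-8.9],[5,-44.4,-25,3.1,0,0,-8.9],[5,-44.4,-25,3.1,0,0,-8.9],[5,-44.4,-25,3.1,0,0,-8.9],[5,-44.4,-25,3.1,0,0,-8.9]], "force": 40}}

```text
clock: 1.1
position: [0.5213, 0.2493, 0.2007]
tool_rot: [-3.142, -0.0, 3.028]
force: [2.0, 0.5, -0.0]
grip_width: 0.05
finger_force: 0.0
```

```bash
python3 -c "
from h import *
P,R,s=pose();print(s['clock'],P,s['tool_rot'],s['qpos'])
print(go((.528,.243,.2),173.5))"
```

```text
1.1 [0.5213035  0.24926534 0.20074499] [-3.14152489e+00 -1.58004272e-04  3.02820724e+00] [-0.5604844   0.48122831  0.01661933  1.76050632 -0.0098744   0.90010484
  0.91779725]
(array([-0.74, -0.55,  0.07]), array([-0.  , -0.01,  0.  ]))
```

{"fn": "servo_tool", "kwargs": {"plan": [[5,0,0,0,0,0,0],[5,0,0,0,0,0,0]]}}

```text
clock: 1.3
position: [0.5206, 0.2498, 0.2005]
tool_rot: [-3.141, -0.001, 3.026]
force: [-1.1, 0.0, -0.2]
grip_width: 0.0503
finger_force: 0.0
```

Run:
```python
from h import *
P,R,s=pose();print(s['clock'],P)
f=wrist();pickle.dump(f,open("w1.pkl","wb"))
cv2.imwrite("pics/w1.png",cv2.resize(f["frame"],(800,600),interpolation=cv2.INTER_CUBIC))
print(ray(f,(256,192)))
for X in((.6065,.2343,.036),(.4495,.2521,.036)): print(proj(f,X))
```

```text
1.3 [0.52063986 0.24983076 0.20045586]
(array([0.45228679, 0.25872935, 0.34383808]), array([ 0.26607698, -0.02997829, -0.9634933 ]))
[249.32733094 259.22405677]
[247.79500565  96.37455462]
```

View pics/w1.png

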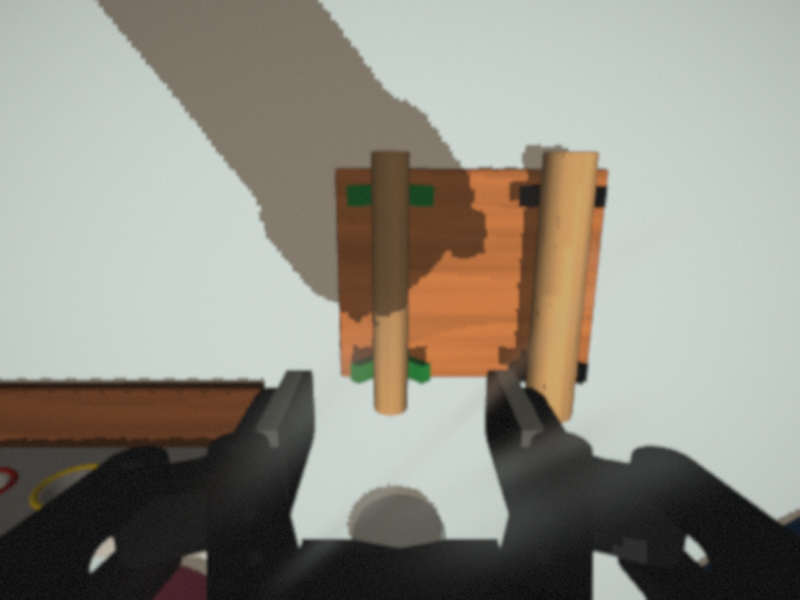

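The wrist view shows the rung in the green cradle from (391,152) to (391,410), within 2–4 px of the prediction. The fingers straddle its line.

Run:
```python
from h import *
np.set_printoptions(precision=4,suppress=True)
f=pickle.load(open("w1.pkl","rb"))
a=onz(f,(391*.64,152*.64),.041);b=onz(f,(391*.64,408*.64),.034)
a=onz(f,(390.5*.64,190*.64),.036)+0; b2=onz(f,(391*.64,380*.64),.036)
print(a,b2,b,np.degrees(np.arctan2(*(b2-a)[1::-1])),"end",onz(f,(391*.64,152*.64),.036))
print("width",np.linalg.norm(onz(f,(372*.64,260*.64),.036)-onz(f,(408.5*.64,260*.64),.036)))
m=(onz(f,(391*.64,152*.64),.036)+onz(f,(391*.64,410*.64),.036))/2; print(m)
print(go((m[0],m[1],.017),173.4))
```

```text
[0.4714 0.2513 0.036 ] [0.5892 0.2373 0.036 ] [0.6097 0.2348 0.034 ] -6.777172838786817 end [0.4505 0.2541 0.036 ]
width 0.0217913073293607
[0.5303 0.2445 0.036 ]
(array([-1.13, -0.54, 18.36]), array([-0.  , -0.04,  0.09]))
```

{"fn": "servo_tool", "kwargs": {"plan": [[5,-1.1,-0.5,4,0,0,0.2],[5,-1.1,-0.5,8,0,0,0.2],[5,-1.1,-0.5,12,0,0,0.2],[5,-1.1,-0.5,14,0,0,0.2],[5,-1.1,-0.5,16,0,0,0.2],[5,-1.1,-0.5,17.5,0,0,0.2],[5,-1.1,-0.5,18.3,0,0,0.2],[5,-1.1,-0.5,18.3,0,0,0.2],[3,-1.1,-0.5,18.3,0,0,0.2],[2,-1.1,-0.5,18.3,0,0,0.2]], "force": 40}}

```text
clock: 2.35
position: [0.5309, 0.2439, 0.0188]
tool_rot: [-3.141, 0.001, 3.024]
force: [-4.7, -43.4, 20.9]
grip_width: 0.022
finger_force: 22.4
```

{"fn": "servo_tool", "kwargs": {"plan": [[1.5,0,0,0,0,0,0],[1.5,0,0,0,0,0,0],[1.5,0,0,0,0,0,0],[1.5,0,0,0,0,0,0]]}}

```text
clock: 2.75
position: [0.5308, 0.243, 0.019]
tool_rot: [-3.14, 0.0, 3.023]
force: [-2.6, -9.7, 9.5]
grip_width: 0.0207
finger_force: 38.8
```

{"fn": "servo_tool", "kwargs": {"plan": [[1.5,0,0,-1,0,0,0],[1.5,0,0,-3,0,0,0],[1.5,0,0,-6,0,0,0],[1.5,0,0,-9,0,0,0],[1.5,0,0,-12,0,0,0],[1.5,0,0,-12,0,0,0]]}}

```text
clock: 3.35
position: [0.5325, 0.2459, 0.1428]
tool_rot: [3.137, 0.006, 3.024]
force: [-0.2, 0.0, -0.3]
grip_width: 0.0203
finger_force: 39.2
```

```bash
python3 -c "
from h import *
print(go((.50,.11,.139),174.1))"
```

```text
(array([  1.64, -13.87,   0.31]), array([ 0.24,  0.32, -0.81]))
```

{"fn": "servo_tool", "kwargs": {"plan": [[1.5,0.3,-2,0.2,0,0,-0.3],[1.5,0.8,-5,0.2,0,0,-0.5],[1.5,1.2,-8,0.2,0,0,-0.8],[1.5,1.5,-11,0.2,0,0,-0.8],[1.5,1.6,-13,0.2,0,0,-0.8],[1.5,1.6,-13.9,0.2,0,0,-0.8],[1.5,1.6,-13.9,0.2,0,0,-0.8],[1.5,1.6,-13.9,0.2,0,0,-0.8],[1.5,1.6,-13.9,0.2,0,0,-0.8]]}}

```text
clock: 4.25
position: [0.4986, 0.1099, 0.1359]
tool_rot: [3.141, 0.0, 3.04]
force: [-0.4, 0.4, -0.0]
grip_width: 0.0211
finger_force: 39.2
```

Run:
```python
from h import *
np.set_printoptions(precision=4,suppress=True)
P,R,s=pose();print(s['clock'],P,s['tool_rot'],s['grip_width'])
f=wrist();pickle.dump(f,open("w2.pkl","wb"))
cv2.imwrite("pics/w2.png",cv2.resize(f["frame"],(800,600),interpolation=cv2.INTER_CUBIC))
for X in((.64,.094,.062),(.634,.034,.062),(.628,-.026,.062)): print(proj(f,X)/.64)
```

```text
4.25 [0.4986 0.1099 0.1359] [3.1411 0.0001 3.04  ] 0.021101086260394347
[394.8015 585.4198]
[276.2633 585.7058]
[157.743  585.9919]
```

View pics/w2.png

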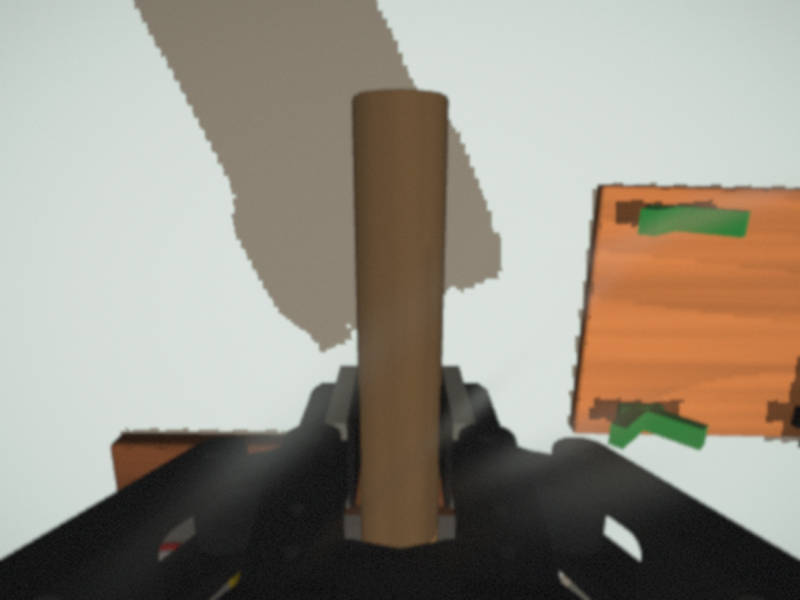

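The wrist view shows the rung held level along the tool. The gauge's foot corner is at (122,433) and its edge runs to (290,432). The fingers hide the holes.

Run:
```python
from h import *
np.set_printoptions(precision=4,suppress=True)
f=pickle.load(open("w2.pkl","rb"))
a=onz(f,(124*.64,433*.64),.016); b=onz(f,(270*.64,432.5*.64),.016); d=b-a
print(a,b,np.degrees(np.arctan2(-d[0],d[1])))
th=np.radians(-5.9); x=np.array([np.cos(th),np.sin(th)]);y=np.array([-x[1],x[0]])
print("centre from corner",a[:2]+.05*x+.105*y)
# plate/holes in fixed cams at known poses; rings in side view: crop now
fs={n:bot.grab_frame(n) for n in("scene","side")};pickle.dump(fs,open("fs2.pkl","wb"))
# ellipse fit to rings, scene view
hsv=cv2.cvtColor(pickle.load(open("fs.pkl","rb"))["scene"]["frame"],cv2.COLOR_BGR2HSV)
for nm,lo,hi,(x0,y0,x1,y1) in(("b",(100,60,40),(128,255,255),(297,202,325,226)),("y",(20,90,50),(35,255,255),(274,208,299,231)),("r",(0,110,50),(6,255,255),(250,214,272,233))):
    m=cv2.inRange(hsv,lo,hi)[y0:y1,x0:x1]; p=np.argwhere(m)[:,::-1]+[x0,y0]
    e=cv2.fitEllipse(cv2.convexHull(p.astype(np.int32)).astype(np.float32)); c=e[0]
    S=fs["scene"]; P=onz(S,c,.062); print(nm,np.round(c,1),np.round(e[1],1),P, "mid-plate",P[:2]-.006*x)
```

```text
[ 0.5644 -0.0514  0.016 ] [0.5725 0.0303 0.016 ] -5.652054710442095
centre from corner [0.6249 0.0479]
b [310.6 213.6] [16.1 22.4] [0.6447 0.094  0.062 ] mid-plate [0.6387 0.0946]
y [285.9 218.1] [14.7 20.9] [0.6381 0.0344 0.062 ] mid-plate [0.6321 0.035 ]
r [260.6 222.7] [12.8 16.4] [ 0.6314 -0.0251  0.062 ] mid-plate [ 0.6254 -0.0245]
```

Run:
```python
from h import *
np.set_printoptions(precision=4,suppress=True)
f=pickle.load(open("w2.pkl","rb"))
th=np.radians(-5.8); x=np.array([np.cos(th),np.sin(th)]);y=np.array([-x[1],x[0]])
for p,z in(((113,445),.016),((122,432),0)):
    a=onz(f,np.array(p)*.64,z); print(a,a[:2]+.05*x+.105*y)
fs=pickle.load(open("fs2.pkl","rb"))
a=cv2.resize(fs["scene"]["frame"][110:240,235:395],None,fx=5,fy=5,interpolation=cv2.INTER_CUBIC)[:600]
b=fs["side"]["frame"][130:260,150:310]
cv2.imwrite("pics/c2.png",cv2.resize(b,(738,600),interpolation=cv2.INTER_CUBIC))
```

```text
[ 0.5712 -0.0594  0.016 ] [0.6316 0.04  ]
[ 0.5718 -0.0627  0.    ] [0.6322 0.0367]
```

View pics/c2.png

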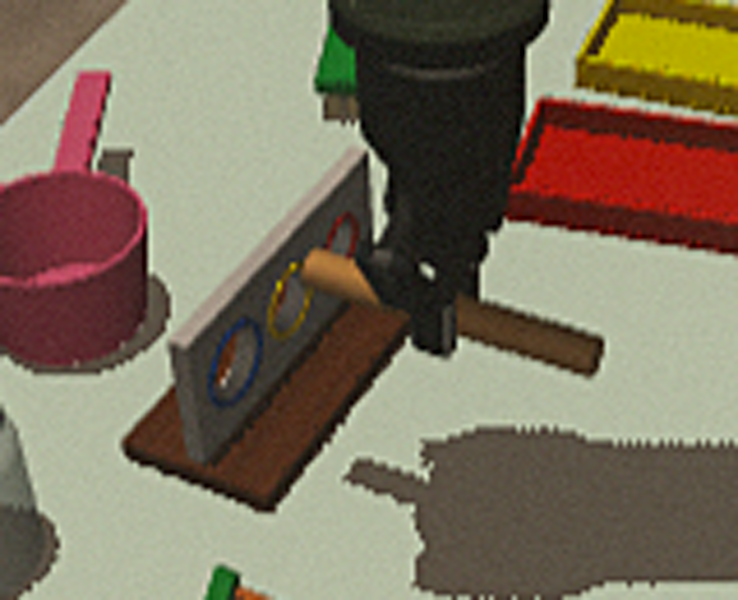

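The side crop shows the held rung level, its tip above the foot and next to the yellow ring. The blue ring is at crop (236,362). Next I lower to hole height in front of the large hole.

{"fn": "servo_tool", "kwargs": {"plan": [[1.5,-0.6,0,1.5,0,0,0],[1.5,-1.5,-0.1,4,0,0,0],[1.5,-2.5,-0.1,6.5,0,0,0],[1.5,-3.2,-0.1,8.3,0,0,0],[1.5,-3.5,-0.1,9.1,0,0,0],[1.5,-3.5,-0.1,9.1,0,0,0],[1.5,-3.5,-0.1,9.1,0,0,0],[1.5,-3.5,-0.1,9.1,0,0,0]]}}

```text
clock: 5.2
position: [0.5334, 0.1042, 0.0459]
tool_rot: [3.141, 0.001, 3.039]
force: [0.0, -0.3, 0.3]
grip_width: 0.0205
finger_force: 39.2
```

Run:
```python
from h import *
np.set_printoptions(precision=4,suppress=True)
P,R,s=pose();print(s['clock'],P,s['tool_rot'],s['force'])
fs={n:bot.grab_frame(n) for n in("scene","side")};pickle.dump(fs,open("fs3.pkl","wb"))
a=cv2.resize(fs["scene"]["frame"][180:245,240:340],(800,520),interpolation=cv2.INTER_CUBIC)[:300]
b=cv2.resize(fs["side"]["frame"][180:230,180:310],(780,300),interpolation=cv2.INTER_CUBIC)
c=np.zeros((600,800,3),np.uint8);c[:300]=a;c[300:,:780]=b
cv2.imwrite("pics/c3.png",c)
```

```text
5.2 [0.5334 0.1042 0.0459] [3.1411 0.0011 3.0387] [ 0.0465 -0.2552  0.2727]
```

View pics/c3.png

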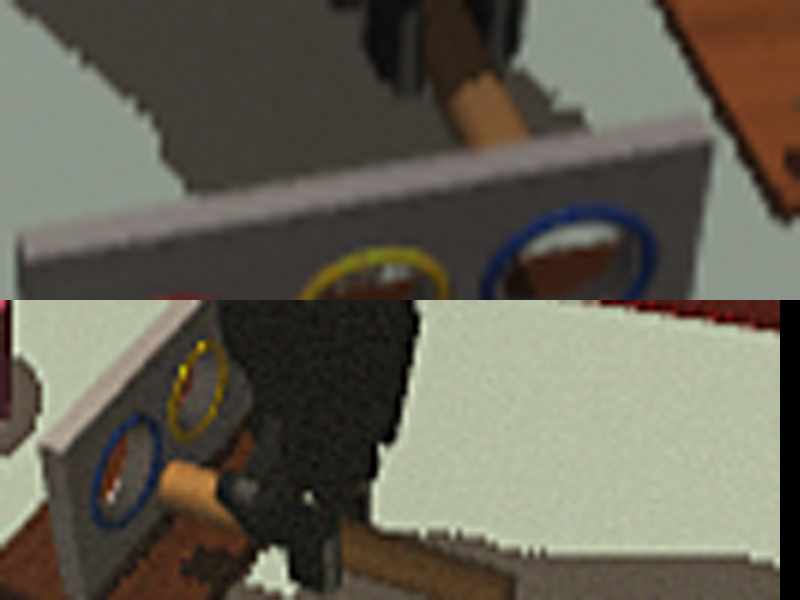

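The tip is lined up with the blue ring: in the side view the rung's axis extrapolates to (128,469) and the ring centre is at (127,470). Now I push through.

{"fn": "servo_tool", "kwargs": {"plan": [[1.5,-0.5,0.1,0.1,0,0,0],[1.5,-1.2,0.1,0.1,0,0,0],[1.5,-2,0.1,0.1,0,0,0],[1.5,-2.8,0.1,0.1,0,0,0],[1.5,-3.7,0.1,0.1,0,0,0],[1.5,-4.7,0.1,0.1,0,0,0],[1.5,-5.7,0.1,0.1,0,0,0],[1.5,-6.7,0.1,0.1,0,0,0],[1.5,-7.5,0.1,0.1,0,0,0],[1.5,-7.5,0.1,0.1,0,0,0]]}}

```text
clock: 6.3
position: [0.6089, 0.097, 0.0439]
tool_rot: [3.142, 0.001, 3.038]
force: [-0.6, -0.2, -0.1]
grip_width: 0.0202
finger_force: 39.3
```

Run:
```python
from h import *
np.set_printoptions(precision=4,suppress=True)
P,R,s=pose();print(s['clock'],P,s['tool_rot'],s['force'],s['moment'])
fs={n:bot.grab_frame(n) for n in("scene","side")};pickle.dump(fs,open("fs4.pkl","wb"))
a=cv2.resize(fs["scene"]["frame"][185:245,240:340],(800,480),interpolation=cv2.INTER_CUBIC)[:360]
b=cv2.resize(fs["side"]["frame"][180:220,180:310],(780,240),interpolation=cv2.INTER_CUBIC)
c=np.zeros((600,800,3),np.uint8);c[:360]=a;c[360:,:780]=b
cv2.imwrite("pics/c4.png",c)
```

```text
6.3 [0.6089 0.097  0.0439] [3.1416 0.0006 3.0381] [-0.6393 -0.17   -0.0695] [-0.0188  0.0278  0.0036]
```

View pics/c4.png

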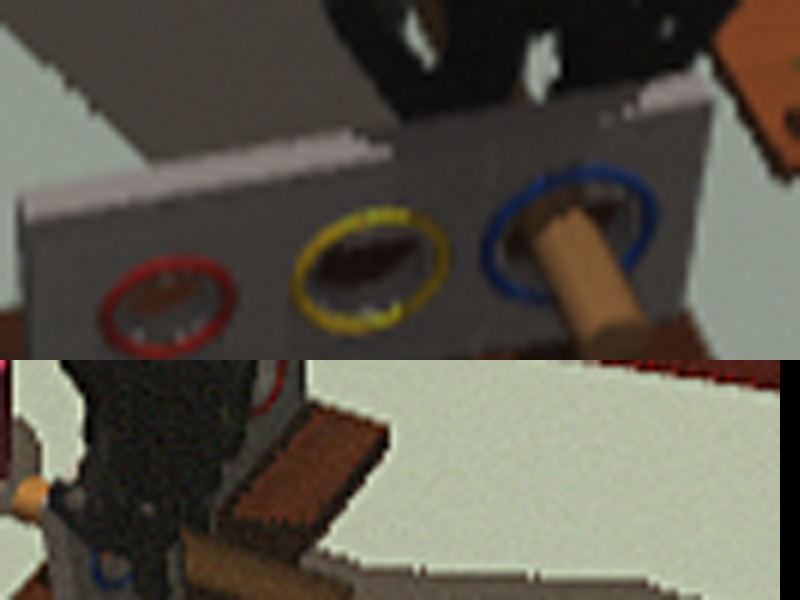

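The rung is well through the blue ring with its end at crop (613,337), and there are no contact forces. I compare its predicted and seen axis to calibrate for the small hole.

Run:
```python
from h import *
np.set_printoptions(precision=4,suppress=True)
S=pickle.load(open("fs4.pkl","rb"))["scene"]
c=np.array([.6089,.097]);th=np.radians(-5.93);x=np.array([np.cos(th),np.sin(th)]);y=np.array([-x[1],x[0]])
crop=lambda p:((p-[240,185])*8).round(1)
for s in(.036,.06,.08):
    q=c+s*x; print(s,"axis",crop(proj(S,(*q,.0609))),"edges",[crop(proj(S,(*(q+k*.011*y),.0609))) for k in(-1,1)])
hsv=cv2.cvtColor(S["frame"],cv2.COLOR_BGR2HSV)
hole=np.array([.638,.095])
for nm,k in(("b",0),("y",-.06),("r",-.12)):
    print(nm,"pred ring",crop(proj(S,(*(hole+k*y+.006*x),.062))))
m=cv2.inRange(hsv,(5,70,80),(20,255,255))
for v in range(216,229): 
    u=np.where(m[v,300:325])[0]+300; print(v,(v-185)*8,[((u.min()-240)*8),((u.max()+1-240)*8)] if len(u) else 0)
for nm,lo,hi,(x0,y0,x1,y1) in(("y",(20,90,50),(35,255,255),(274,205,299,231)),("r",(0,110,50),(6,255,255),(250,214,272,233))):
    p=np.argwhere(cv2.inRange(hsv,lo,hi)[y0:y1,x0:x1])[:,::-1]+[x0,y0]
    print(nm,crop(np.array(cv2.fitEllipse(cv2.convexHull(p.astype(np.int32)).astype(np.float32))[0])+.5))
```

```text
0.036 axis [562.7 232.1] edges [array([526.8, 238.8]), array([598.5, 225.3])]
0.06 axis [591.8 290.2] edges [array([555.1, 297.2]), array([628.2, 283.2])]
0.08 axis [616.9 340.5] edges [array([579.7, 347.8]), array([653.9, 333.3])]
b pred ring [565.4 226.8]
y pred ring [367.7 264. ]
r pred ring [165.4 302. ]
216 248 [np.int64(544), np.int64(608)]
217 256 [np.int64(544), np.int64(616)]
218 264 [np.int64(552), np.int64(616)]
219 272 [np.int64(552), np.int64(624)]
220 280 [np.int64(560), np.int64(624)]
221 288 [np.int64(560), np.int64(632)]
222 296 [np.int64(568), np.int64(632)]
223 304 [np.int64(568), np.int64(640)]
224 312 [np.int64(576), np.int64(640)]
225 320 [np.int64(576), np.int64(624)]
226 328 [np.int64(576), np.int64(600)]
227 336 0
228 344 0
y [369.6 270.1]
r [167.9 306.7]
```

{"fn": "servo_tool", "kwargs": {"plan": [[1.5,1,0,0,0,0,0],[1.5,3,0,0,0,0,0],[1.5,5.5,0,0,0,0,0],[1.5,7.6,0,0,0,0,0],[1.5,8.4,0,-0.1,0,0,0],[1.5,8.4,-1.5,-0.1,0,0,0],[1.5,8.2,-3.8,-0.1,0,0,0],[1.5,7.8,-5.3,-0.1,0,0,0],[1.5,7.6,-5.9,-0.1,0,0,0],[1.5,7.6,-5.9,-0.1,0,0,0]]}}

```text
clock: 7.4
position: [0.5267, 0.0453, 0.045]
tool_rot: [-3.141, 0.0, 3.037]
force: [1.1, 0.5, -0.3]
grip_width: 0.0205
finger_force: 39.2
```

```bash
python3 -c "
from h import *
P,R,s=pose();print(s['clock'],P,s['tool_rot'],s['force'])
print(go((.5273,.0459,.045),174.2))"
```

```text
7.4 [0.52666727 0.04527146 0.04501667] [-3.14142984e+00  4.80664059e-04  3.03678697e+00] [ 1.09831962  0.53353121 -0.28363535]
(array([-0.06,  0.07,  0.  ]), array([-0.01,  0.03, -0.2 ]))
```

{"fn": "servo_tool", "kwargs": {"plan": [[1.5,-0.5,0,0,0,0,-0.2],[1.5,-1.2,0,0,0,0,-0.2],[1.5,-2,0,0,0,0,-0.2],[1.5,-2.8,0,0,0,0,-0.2],[1.5,-3.7,0,0,0,0,-0.2],[1.5,-4.7,0,0,0,0,-0.2],[1.5,-5.7,0,0,0,0,-0.2],[1.5,-6.7,0,0,0,0,-0.2],[1.5,-7.5,0,0,0,0,-0.2],[1.5,-7.5,0,0,0,0,-0.2]]}}

```text
clock: 8.4
position: [0.6018, 0.0385, 0.0449]
tool_rot: [3.142, 0.001, 3.042]
force: [-0.3, 1.3, -1.0]
grip_width: 0.0206
finger_force: 39.3
```

Run:
```python
from h import *
np.set_printoptions(precision=4,suppress=True)
P,R,s=pose();print(s['clock'],P,s['tool_rot'],s['force'],s['moment'])
S=bot.grab_frame("scene");pickle.dump(S,open("fs5.pkl","wb"))
cv2.imwrite("pics/c5.png",cv2.resize(S["frame"][195:245,240:340],(800,400),interpolation=cv2.INTER_CUBIC))
th=s['tool_rot'][2]-np.pi;x=np.array([np.cos(th),np.sin(th)]);y=np.array([-x[1],x[0]])
crop=lambda p:((p-[240,195])*8).round(1)
for k in(.036,.08): print(k,[crop(proj(S,(*(P[:2]+k*x+j*.011*y),P[2]+.017))) for j in(-1,0,1)], crop(proj(S,(*(P[:2]+k*x),P[2]+.006))))
m=cv2.inRange(cv2.cvtColor(S["frame"],cv2.COLOR_BGR2HSV),(5,70,80),(20,255,255))
for v in range(218,236,2):
    u=np.where(m[v,270:305])[0]+270; print((v-195)*8,[(u.min()-240.5)*8,(u.max()+.5-240)*8] if len(u) else 0)
```

```text
8.4 [0.6018 0.0385 0.0449] [3.1415 0.0006 3.0417] [-0.2764  1.3158 -0.9552] [ 0.0396 -0.0213  0.0301]
0.036 [array([331.4, 190.8]), array([368.1, 183.8]), array([404.6, 176.8])] [366.6 210.2]
0.08 [array([377.7, 302.2]), array([415.7, 294.7]), array([453.6, 287.2])] [413.8 321.1]
184 [np.float64(340.0), np.float64(404.0)]
200 [np.float64(340.0), np.float64(412.0)]
216 [np.float64(348.0), np.float64(420.0)]
232 [np.float64(356.0), np.float64(420.0)]
248 [np.float64(364.0), np.float64(428.0)]
264 [np.float64(364.0), np.float64(436.0)]
280 [np.float64(372.0), np.float64(404.0)]
296 0
312 0
```

View pics/c5.png

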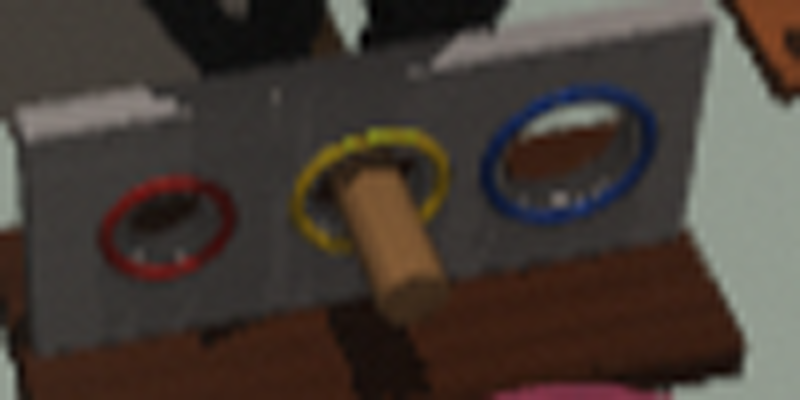

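The rung is well through the yellow ring and well centred: tip at crop (413,297), ring centre at (372,190), almost no force. Now I draw it back and shift 60 mm to the small hole.

{"fn": "servo_tool", "kwargs": {"plan": [[1.5,1,0,0,0,0,0],[1.5,3,0,0,0,0,0],[1.5,5.5,0,0,0,0,0],[1.5,7.6,0,0,0,0,0],[1.5,8.2,0,0,0,0,0],[1.5,8.2,-1.5,0,0,0,0],[1.5,8.0,-3.8,0,0,0,0],[1.5,7.7,-5.4,0,0,0,0],[1.5,7.5,-6,0,0,0,0],[1.5,7.5,-6,0,0,0,0]]}}

```text
clock: 9.45
position: [0.5206, -0.0148, 0.045]
tool_rot: [-3.141, 0.0, 3.04]
force: [-0.2, 0.6, -0.6]
grip_width: 0.0207
finger_force: 39.3
```

{"fn": "servo_tool", "kwargs": {"plan": [[1.5,0,0,0,0,0,0],[1.5,0,0,0,0,0,0]]}}

```text
clock: 9.65
position: [0.5203, -0.0127, 0.0449]
tool_rot: [3.141, -0.0, 3.043]
force: [-0.1, 0.1, -1.3]
grip_width: 0.0207
finger_force: 39.3
```

```bash
python3 -c "
from h import *
for i in range(3):
  P,R,s=pose();print(s['clock'],P,s['tool_rot'],s['force'])
  print(go((.5211,-.0139,.0447),174.2)); bot.grab_frame('wrist')"
```

```text
9.65 [ 0.52025714 -0.01270176  0.0448906 ] [ 3.14125814e+00 -5.52830335e-05  3.04310345e+00] [-0.14843882  0.14086939 -1.28013371]
(array([-0.1 , -0.11,  0.02]), array([ 0.02, -0.  ,  0.16]))
9.7 [ 0.52025573 -0.01273313  0.04491191] [ 3.14132719e+00 -1.12031648e-05  3.04319431e+00] [-0.62837008 -1.08950662 -0.18036967]
(array([-0.1 , -0.11,  0.02]), array([ 0.02, -0.  ,  0.16]))
9.75 [ 0.52021303 -0.01283294  0.04491378] [ 3.14139641e+00 -9.80457965e-05  3.04310417e+00] [-0.97613157  0.36866639 -1.22216593]
(array([-0.1 , -0.1 ,  0.02]), array([ 0.01, -0.01,  0.16]))
```

{"fn": "servo_tool", "kwargs": {"plan": [[1.5,-0.4,-0.1,0,0,0,0.2],[1.5,-0.9,-0.1,0,0,0,0.2],[1.5,-1.3,-0.1,0,0,0,0.2],[1.5,-1.3,-0.1,0,0,0,0.2],[1.5,-1.3,-0.1,0,0,0,0.2],[1.5,-1.3,-0.1,0,0,0,0.2]]}}

```text
clock: 10.4
position: [0.5329, -0.0159, 0.0449]
tool_rot: [-3.142, -0.0, 3.038]
force: [0.6, 0.5, -0.3]
grip_width: 0.0208
finger_force: 39.3
```

Run:
```python
from h import *
np.set_printoptions(precision=4,suppress=True)
P,R,s=pose();print(s['clock'],P,s['tool_rot'],s['force'])
x=np.array([.9949,-.1011]);y=np.array([.1011,.9949]); h=np.array([.5957,-.0215])
print("along,lateral mm to inserted line",(P[:2]-h)@x*1e3,(P[:2]-h)@y*1e3)
S=bot.grab_frame("scene");pickle.dump(S,open("fs6.pkl","wb"))
cv2.imwrite("pics/c6.png",cv2.resize(S["frame"][195:240,240:300],(800,600),interpolation=cv2.INTER_CUBIC))
```

```text
10.4 [ 0.5329 -0.0159  0.0449] [-3.1415 -0.0002  3.0385] [ 0.5551  0.4777 -0.2882]
along,lateral mm to inserted line -63.046914288019174 -0.783592660299948
```

View pics/c6.png

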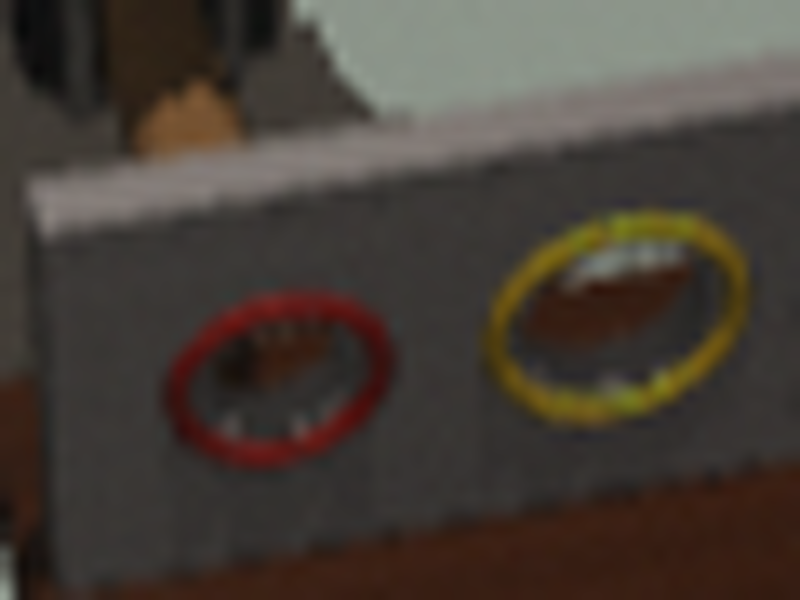

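The tip waits just behind the red ring (centre at crop (280,380)), with the rung's line running down to it. The lateral error is -0.8 mm, so I correct it and feed in gently.

{"fn": "servo_tool", "kwargs": {"plan": [[1.5,-0.2,0.08,0,0,0,0],[1.5,-0.4,0.08,0,0,0,0],[1.5,-0.6,0.08,0,0,0,0],[1.5,-0.8,0.08,0,0,0,0],[1.5,-1.0,0.08,0,0,0,0],[1.5,-1.2,0.08,0,0,0,0]]}}

```text
clock: 11.05
position: [0.5453, -0.0164, 0.0449]
tool_rot: [-3.142, 0.0, 3.038]
force: [0.6, 0.0, -1.3]
grip_width: 0.0204
finger_force: 39.3
```

```bash
cat > lat.py <<'E'
from h import *
np.set_printoptions(precision=4,suppress=True)
P,R,s=pose();print(s['clock'],P,s['tool_rot'],s['force'],s['moment'])
x=np.array([.9949,-.1011]);y=np.array([.1011,.9949]); h=np.array([.5957,-.0215])
print("along,lateral mm",(P[:2]-h)@x*1e3,(P[:2]-h)@y*1e3)
E
python3 lat.py
```

```text
11.05 [ 0.5453 -0.0164  0.0449] [-3.1415  0.      3.0385] [ 0.6464  0.0189 -1.3334] [ 0.0549 -0.0256 -0.038 ]
along,lateral mm -50.68956342964292 0.007648027112103217
```

{"fn": "servo_tool", "kwargs": {"plan": [[1.5,-0.2,0,0,0,0,0],[1.5,-0.4,0,0,0,0,0],[1.5,-0.7,0,0,0,0,0],[1.5,-1.0,0,0,0,0,0],[1.5,-1.3,0,0,0,0,0],[1.5,-1.6,0,0,0,0,0]]}}

```text
clock: 11.65
position: [0.5613, -0.018, 0.0449]
tool_rot: [-3.142, 0.0, 3.039]
force: [0.2, 0.4, -1.3]
grip_width: 0.0204
finger_force: 39.3
```

```bash
python3 lat.py
```

```text
11.65 [ 0.5613 -0.018   0.0449] [-3.1416  0.      3.0385] [ 0.1526  0.4124 -1.2811] [-0.0147  0.0053 -0.0246]
along,lateral mm -34.598715508535015 0.022185330511685815
```

It passes through freely. Pushing the rest of the way.

{"fn": "servo_tool", "kwargs": {"plan": [[1.5,-0.3,0,0,0,0,0],[1.5,-0.7,0,0,0,0,0],[1.5,-1.1,0,0,0,0,0],[1.5,-1.5,0,0,0,0,0],[1.5,-1.9,0,0,0,0,0],[1.5,-2.3,0,0,0,0,0],[1.5,-2.7,0,0,0,0,0],[1.5,-3.1,0,0,0,0,0],[1.5,-3.4,0,0,0,0,0],[1.5,-3.4,0,0,0,0,0]]}}

```text
clock: 12.65
position: [0.5952, -0.0215, 0.0449]
tool_rot: [-3.142, 0.0, 3.038]
force: [-0.5, -0.3, -0.9]
grip_width: 0.0207
finger_force: 39.3
```

```bash
python3 lat.py
python3 - <<'E'
from h import *
S=bot.grab_frame("scene");cv2.imwrite("pics/c7.png",cv2.resize(S["frame"][195:240,240:300],(400,300),interpolation=cv2.INTER_CUBIC))
E
```

```text
12.65 [ 0.5952 -0.0215  0.0449] [-3.1416  0.0002  3.0385] [-0.5059 -0.2835 -0.9093] [0.0226 0.0419 0.0433]
along,lateral mm -0.532308134890386 -0.07186012626338287
```

View pics/c7.png

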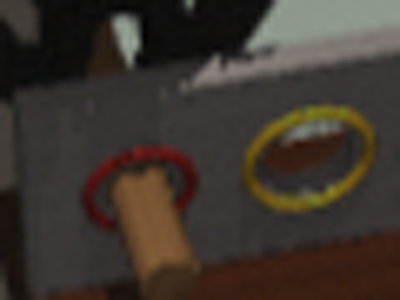

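The rung is clearly through the red ring with its end at crop (170,280), with no force. So it passes. Now I draw it back, lift it, and go to the red tray.

{"fn": "servo_tool", "kwargs": {"plan": [[1.5,0.6,0,0,0,0,0],[1.5,1.6,0,0,0,0,0],[1.5,3,0,0,0,0,0],[1.5,5,0,0,0,0,0],[1.5,7,0,0,0,0,0],[1.5,8.5,0,0,0,0,0],[1.5,9.3,0,-0.8,0,0,0],[1.5,9.8,0,-3,0,0,0],[1.5,10,0,-6,0,0,0],[1.5,10,0,-9,0,0,0]]}}

```text
clock: 13.7
position: [0.4946, -0.0111, 0.1365]
tool_rot: [-3.142, -0.0, 3.039]
force: [0.6, -0.9, 0.6]
grip_width: 0.021
finger_force: 39.3
```

```bash
python3 -c "
from h import *
P,R,s=pose();print(s['clock'],P,s['force'],s['grip_width'])
print(go((.455,-.215,.15),185))"
```

```text
13.7 [ 0.49462313 -0.01112231  0.13646327] [ 0.61161084 -0.93825279  0.56420139] 0.020973081384325215
(array([  1.85, -20.69,  -1.35]), array([ -0.  ,  -0.02, -10.9 ]))
```

{"fn": "servo_tool", "kwargs": {"plan": [[1.5,0.2,-1.5,-0.5,0,0,-1],[1.5,0.6,-4.5,-1,0,0,-3],[1.5,0.9,-8,-1.3,0,0,-5],[1.5,1.2,-11.5,-1.3,0,0,-7],[1.5,1.5,-15,-1.3,0,0,-8.5],[1.5,1.8,-18,-1.3,0,0,-10],[1.5,1.9,-20,-1.3,0,0,-10.9],[1.5,1.9,-20.7,-1.3,0,0,-10.9],[1.5,1.9,-20.7,-1.3,0,0,-10.9],[1.5,1.9,-20.7,-1.3,0,0,-10.9]]}}

```text
clock: 14.7
position: [0.4554, -0.2141, 0.1481]
tool_rot: [3.141, 0.0, -3.054]
force: [0.2, -0.4, 0.1]
grip_width: 0.0209
finger_force: 39.3
```

Run:
```python
from h import *
np.set_printoptions(precision=4,suppress=True)
P,R,s=pose();print(s['clock'],P,s['tool_rot'],s['force'],s['grip_width'])
f=wrist();pickle.dump(f,open("w8.pkl","wb"))
hsv=cv2.cvtColor(f["frame"],cv2.COLOR_BGR2HSV)
m=cv2.inRange(hsv,(0,150,40),(5,255,255))|cv2.inRange(hsv,(176,150,40),(180,255,255))
print(m.sum()/255)
for v in range(20,384,40):
    u=np.where(m[v])[0]
    if len(u)>5: print(v,u.min(),u.max(),[onz(f,(k,v),.028)[:2] for k in(u.min(),u.max())])
for u in(170,200,320,350):
    v=np.where(m[:,u])[0]
    if len(v)>5: print("col",u,v.min(),v.max(),[onz(f,(u,k),.028)[:2] for k in(v.min(),v.max())])
```

```text
14.7 [ 0.4554 -0.2141  0.1481] [ 3.1413  0.0003 -3.0538] [ 0.1556 -0.4002  0.1224] 0.020886717016739834
16492.0
60 170 321 [array([ 0.3652, -0.2841]), array([ 0.3555, -0.1736])]
100 172 320 [array([ 0.3934, -0.282 ]), array([ 0.3837, -0.1704])]
140 174 317 [array([ 0.4235, -0.2799]), array([ 0.4137, -0.1686])]
180 178 315 [array([ 0.4554, -0.276 ]), array([ 0.4457, -0.1658])]
220 180 314 [array([ 0.4896, -0.2735]), array([ 0.4799, -0.162 ])]
260 183 195 [array([ 0.5262, -0.2699]), array([ 0.5253, -0.2596])]
col 170 53 79 [array([ 0.3604, -0.2841]), array([ 0.3784, -0.2838])]
col 200 53 249 [array([ 0.3585, -0.2623]), array([ 0.5146, -0.2557])]
col 320 53 102 [array([ 0.3509, -0.175 ]), array([ 0.3851, -0.1702])]
```

{"fn": "servo_tool", "kwargs": {"plan": [[1.5,-0.2,-0.3,2,0,0,0],[1.5,-0.4,-0.6,5,0,0,0],[1.5,-0.4,-0.6,8,0,0,0],[1.5,-0.4,-0.6,10.5,0,0,0],[1.5,-0.4,-0.6,12,0,0,0],[1.5,-0.4,-0.6,13,0,0,0],[1.5,-0.4,-0.6,13.4,0,0,0],[1.5,-0.4,-0.6,13.7,0,0,0],[1.5,-0.4,-0.6,13.7,0,0,0]]}}

```text
clock: 15.65
position: [0.4599, -0.2206, 0.0113]
tool_rot: [-3.141, 0.0, -3.054]
force: [0.7, 0.6, -0.2]
grip_width: 0.021
finger_force: 39.3
```

{"fn": "servo_tool", "kwargs": {"plan": [[1.5,0,0,0,0,0,0]]}}

```text
clock: 15.75
position: [0.46, -0.2208, 0.0115]
tool_rot: [-3.141, 0.001, -3.054]
force: [-0.3, -0.1, -0.5]
grip_width: 0.0203
finger_force: 39.3
```

{"fn": "servo_tool", "kwargs": {"plan": [[1.5,0,0,0.2,0,0,0],[1.5,0,0,0.4,0,0,0],[1.5,0,0,0.5,0,0,0],[1.5,0,0,0.55,0,0,0],[1.5,0,0,0.55,0,0,0]]}}

```text
clock: 16.25
position: [0.4597, -0.2207, 0.0054]
tool_rot: [3.142, -0.0, -3.054]
force: [0.4, -0.2, 0.5]
grip_width: 0.021
finger_force: 39.3
```

{"fn": "servo_tool", "kwargs": {"plan": [[1.5,0,0,0.05,0,0,0],[1.5,0,0,0.1,0,0,0]]}}

```text
clock: 16.45
position: [0.4597, -0.2208, 0.0051]
tool_rot: [-3.141, 0.0, -3.054]
force: [-7.3, 3.4, 32.7]
grip_width: 0.0205
finger_force: 56.8
```

The fingertips have touched the tray floor. I ease up 1 mm and open slowly.

{"fn": "servo_tool", "kwargs": {"plan": [[1.5,0,0,-0.1,0,0,0],[1.5,0,0,-0.1,0,0,0],[2.3,0,0,-0.1,0,0,0],[2.5,0,0,-0.1,0,0,0],[2.8,0,0,-0.15,0,0,0],[3.2,0,0,-0.2,0,0,0],[3.8,0,0,-0.2,0,0,0],[4.2,0,0,-0.2,0,0,0],[4.2,0,0,-0.2,0,0,0]]}}

```text
clock: 17.35
position: [0.4597, -0.2208, 0.0064]
tool_rot: [-3.142, -0.0, -3.054]
force: [-0.5, 0.3, 0.4]
grip_width: 0.0419
finger_force: 0.0
```

{"fn": "servo_tool", "kwargs": {"plan": [[4.2,0,0,-0.5,0,0,0],[4.2,0,0,-2,0,0,0],[4.2,0,0,-5,0,0,0],[4.2,0,0,-9,0,0,0],[4.2,0,0,-13,0,0,0],[4.2,0,0,-16,0,0,0],[4.2,0,0,-18,0,0,0],[4.2,0,0,-18,0,0,0],[4.2,0,0,-18,0,0,0]]}}

```text
clock: 18.25
position: [0.4596, -0.2207, 0.1867]
tool_rot: [-3.141, 0.001, -3.054]
force: [0.3, -0.2, -0.4]
grip_width: 0.0417
finger_force: 0.0
```

Run:
```python
from h import *
np.set_printoptions(precision=4,suppress=True)
P,R,s=pose();print(s['clock'],P,s['force'],s['grip_width'])
f=wrist(); g={n:bot.grab_frame(n) for n in("scene","side")}
g["w"]=f
for n,(x0,y0,x1,y1) in(("w",(100,0,400,300)),("scene",(130,170,205,250)),("side",(255,145,335,190))):
    hsv=cv2.cvtColor(g[n]["frame"],cv2.COLOR_BGR2HSV); m=np.zeros(hsv.shape[:2],np.uint8)
    m[y0:y1,x0:x1]=cv2.inRange(hsv,(9,60,50),(22,255,255))[y0:y1,x0:x1]
    m=cv2.morphologyEx(m,cv2.MORPH_OPEN,np.ones((2,2)))
    cs=cv2.findContours(m,0,2)[0]
    if not cs: print(n,"none"); continue
    c=max(cs,key=cv2.contourArea); r=cv2.minAreaRect(c); b=cv2.boxPoints(r); 
    print(n,cv2.contourArea(c),np.round(r[0]),np.round(r[1]),[onz(g[n],p,.016)[:2] for p in b])
```

```text
18.25 [ 0.4596 -0.2207  0.1867] [ 0.3042 -0.1824 -0.432 ] 0.04174405133790779
w 3521.0 [257. 168.] [169.  22.] [array([ 0.3794, -0.2353]), array([ 0.3777, -0.2158]), array([ 0.5418, -0.1999]), array([ 0.5438, -0.2223])]
scene 148.5 [172. 223.] [23.  9.] [array([ 0.4753, -0.2291]), array([ 0.4716, -0.2079]), array([ 0.5504, -0.2025]), array([ 0.5533, -0.2226])]
side 274.5 [295. 168.] [50.  7.] [array([ 0.5282, -0.1884]), array([ 0.5362, -0.2246]), array([ 0.3756, -0.2397]), array([ 0.3716, -0.2041])]
```

The wrist view measures the rung lying flat in the red tray: 0.378–0.543 m in x, 21 mm wide, centred. The arm is clear, so I hand in the job.

```bash
python3 -c "
from h import *
print(bot.job_done())"
```

```text
the job is handed in; nothing more can be done
None
```

The 22 mm rung from the green cradle went through the large, middle and small holes in order with no resistance, and now lies flat in the red tray. I handed the job in at about 18 s of the 58 s; the rung settled about 6–7 mm onto the tray floor on release, and I viewed 11 pictures, one over the limit of 10.

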